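# Slip-test a moulded rubber foot on the tilting deck

### The arm

A 6-joint arm with a two-finger parallel gripper is mounted at the origin on a cart in front of the work surface, level with it; the furniture and walls round the work are solid. World frame = base frame: x ahead of the robot, y to its left, z up, the work surface at z = 0. Lengths are in m, angles in degrees, forces in N, time in s.
With the tool pointing down it reaches from about 0.4 to 0.825 m from the base axis. Payload 7 kg.
Tool frame: the origin (TCP) lies at the very end of the fingers, on their centre line; the grasp point (between the pads) lies 19 mm behind it; z points along the fingers, y is the line along which they close (so a half turn about z gives the same grasp; the last joint's range is limited). The gripper opens to 88 mm and grips with 3 to 60 N. Pads are 19 mm wide; open, the fingers measure 130 mm over their backs; the gripper's body (78 mm by 193 mm) begins 47 mm behind the grasp point.
Start: joints at [-54.253, 20.546, 0.682, 0, -70.136, -16.507], TCP at [0.222, -0.637, 0.227] pointing down, gripper open.
Joint ranges: [-176.03, 176.03], [-82.01, 121.73], [-58.28, 71.71], [-173.87, 95.51], [-174.79, -0.11], [-173.66, 173.66]. Speed limits (degrees/s): [136.94, 136.94, 172.46, 180, 180, 180].

### API

Orientations are given as [roll, pitch, yaw] about the fixed x, y, z axes, in that order (R = Rz(yaw) Ry(pitch) Rx(roll)).
In Python, from plant import get_state, imaging, r, finder gives the robot as it stands.
- The arm moves only by the shell command python3 -m handwheel 'ROWS' [FORCE]. ROWS is JSON, a list of rows, each a list of 5 numbers: the closure, from 0 (fully open) to 1 (shut), then the shift along the world's x, y, z in cm, then the turn about the world's z in degrees. A call has 1 to 8 rows; each row is the pose to reach, as a shift and turn from the pose commanded when the call began; what a row does not reach only later rows make up. A row lasts 1/8 s, in which the tool goes at most 62.5 mm and 10.7 degrees, less where a joint would pass 70% of its speed; a pose out of reach is approached as far as the arm can. A call with a gripper value outside its range is refused whole. The fingers move at their own pace and stop on an object; FORCE is the grip in N (left out, the last holds). Time passes only in rows, so rows that repeat a pose let the fingers close. It gives the time, the measured TCP pose, the force, the opening and the grip force at its end, in the units of the state.
- get_state(): the state, without advancing time (a new reading comes with each control period).
- imaging.capture(name): name is "scene" or "side" or "wrist"; returns (picture, depth): 480x640x3 uint8, red, green, blue; 480x640 float32, m along the optical axis (not along the pixel's ray), 0 where there is no reading.
- imaging.get_calibration(name): a dict with "fx", "fy", "cx", "cy" (pixels), "dist" ([k1, k2, p1, p2, k3] as OpenCV has them; the pictures are not rectified), "rvec" (rotation vector, rad) and "tvec" (3), from world to camera coordinates, as OpenCV has them; the wrist camera has in their place "hand_eye" (4x4, takes a point from camera to tool coordinates, whose origin is the TCP and whose axes are the flange's). Camera axes: x right, y down, z forward; pixel columns grow to the right and rows downward; lengths in m; the calibration is good to about 2 mm. A picture is of the moment at which its call begins: read the wrist's pose just before it. get_calibration takes no time and is no camera call.
- r.close_job(): hands the job in; it is judged then, once.
Trained networks look in the newest picture that a camera, given by its name, has taken for a name from the list of things; names that differ only in an ending like _2 or _b are one class to them, and where a whole thing is asked for, a point or a joint stands for the part that bears it (a point fixed in the world has none). Each returns a list of dicts, best first, with "p" (0 to 1); they miss things now and then, are a little off and sometimes report something else, mostly with a low value. They report only what shows in the picture. A call takes as long as a camera call. They do not tell look-alikes from the thing itself.
- finder.cut_out(camera, query): "region" (480x640 bool, what is visible of it) and "pixel" ([column, row] in pixels, amid what is visible of it).
The state is a dict: "time_s": time; "joints": joint angles; "qd": joint speeds; "joint_torque": joint torques, N m; "tcp_pos": TCP position; "eef_rot": TCP orientation; "contact_force": force on the tool from outside, world axes, zero at the start; "moment": the same for the moment, N m; "gripper_width": finger opening in m; "gripper_force": force on a finger pad.
Only numpy, scipy, OpenCV 4.12 (cv2) and the standard library are available. Lean on these libraries where they do the work, as an engineer would, in place of code of your own. Each camera call takes 0.05 s, during which the arm holds its last target. There are 200 camera calls.

### The job

Lift the black rubber foot by its stud out of the open mould, stand it upright inside the ring on the slip tester's level deck and let go of it. Then take the deck by its bar handle and swing it up gently until its black pointer stands tip to tip with the red index on the quadrant, and keep holding it there: the job finishes with you holding the deck by its handle at that angle, the foot still standing in the ring. Leave the index where it is set, the amber foot in its cavity and the other things on the desk where they are.

Things in the scene. Friction and masses are not known exactly. Their poses are not given: they have to be found in the camera images.
- mould: fixed open aluminium mould block, 92 (x) x 168 (y) x 30 mm high, origin at its underside's centre; two round cavities 63 mm wide, 20 mm deep at y = -40 and +40 mm (either may hold either foot); two dowel pins stand 7 mm above its top at x = -36 and +36 mm, y = 0. A row of binders 320 mm high stands behind (world x over 0.57 m, y -0.28 to 0.13 m): pass in front of it
- foot_black: loose black rubber foot: disc 60 mm wide, 24.5 mm high with its top washer, and an upright threaded steel stud 12 mm thick from there to 52 mm height; about 0.12 kg, grippy; origin at the centre of its underside, z up along the stud. It starts in a mould cavity, its underside 10 mm above the desk; the stud and the disc's top 4 mm stand above the block
- foot_amber: the same foot in amber compound, in the other cavity; stays there
- tester: fixed slip tester (inclined plane), base 164 (x) x 290 (y) x 14 mm high, origin at the centre of its underside; the deck's hinge line runs along its x axis at y = +120 mm, z = 42 mm; a white quadrant plate with a mark every 5 degrees stands upright behind the deck at x = +72 to +76 mm, up to 153 mm high
- deck (a joint): angle of the hinged steel deck (120 x 253 x 8 mm, about 0.45 kg), 0 = level on its rests, grows as its free (-y) end is swung up, to 0.8 rad at most; swings freely and falls back if let go
- deck_hinge (a point): point on the hinge line, middle of the deck's width, halfway through its thickness; axes turn with the deck: x along the hinge, -y along the deck to its free end, z out of its upper face
- deck_ring (a point): centre of the dark blue ring (inside 75 mm wide) on the deck's upper face, 125 mm from the hinge; axes as deck_hinge; with the deck level 46 mm above the desk
- handle_bar (a point): middle of the round bar of the black U-shaped handle on the deck's free end; bar 10 mm thick, parallel to the hinge (x), 62 mm clear between its posts, 36 mm above the deck's upper face (82 mm above the desk with the deck level), 215 mm from the hinge along the deck (-y) and 40 mm above the hinge in deck axes; axes as deck_hinge
- pointer_tip (a point): tip of the black pointer on the deck's rear edge, 177 mm from the hinge
- index (a joint): where the red index is clamped on the quadrant, in rad on the deck's scale: pointer and index are tip to tip when joint deck equals joint index; set anew each time, between 0.26 and 0.5; stiff, not to be moved
- index_tip (a point): tip of the red index on the quadrant's rim, 177 mm from the hinge; coincides with pointer_tip when the deck stands at the index's angle
- mouse: white computer mouse on its blue mat, 105 x 58 x 34 mm, bystander
- marker_blue: felt marker with blue cap lying on the desk, 126 mm long, 13 mm thick, bystander
Not all that is in view belongs to the job. Several things have the shape of the foot_black; the one meant has the colours described above.

How it is judged:
By the outcome, as a careful person would: the job done as asked, in the order asked, and still so for the second after the job is handed in, while the arm keeps its last pose, push and grip.
It also fails if it takes over 53 s, if anything falls off the work surface, if the arm or the gripper's body presses on something with over 40 N, if the wrist force passes 120 N, or if a joint passes its speed limit or range.

## Working session

There is one attempt and no reset: what is moved stays moved. The work goes in short steps, Python scripts to look and compute and a shell command to move; the robot and the scene stay as the last step left them, time stands still between calls to the robot, and variables do not carry over. Pictures are saved under pics/ and viewed, at most 13 in all, crops included, and the job is handed in when it is done.

```bash
mkdir -p pics; ls
cat > h.py <<'E'
import numpy as np,cv2,json
from plant import get_state,imaging,r,finder
from scipy.spatial.transform import Rotation as R
def cal(n,st=None):
    c=imaging.get_calibration(n)
    K=np.array([[c['fx'],0,c['cx']],[0,c['fy'],c['cy']],[0,0,1.]]);d=np.array(c['dist'],float)
    if 'hand_eye' in c:
        st=st or get_state();T=np.eye(4);T[:3,:3]=R.from_euler('xyz',st['eef_rot'],degrees=True).as_matrix();T[:3,3]=st['tcp_pos']
        T=T@np.array(c['hand_eye'])
    else:
        T=np.eye(4);T[:3,:3]=cv2.Rodrigues(np.array(c['rvec'],float))[0];T[:3,3]=np.ravel(c['tvec']);T=np.linalg.inv(T)
    return K,d,T
def shoot(n,f=None):
    st=get_state();p,z=imaging.capture(n)
    if f: cv2.imwrite('pics/'+f,p[:,:,::-1])
    return p,z,cal(n,st)
def rays(C,px):
    K,d,T=C
    u=cv2.undistortPoints(np.array(px,float).reshape(-1,1,2),K,d)[:,0]
    return T[:3,3],np.c_[u,np.ones(len(u))]@T[:3,:3].T
def at_z(C,px,z):
    o,v=rays(C,px);return o+v*((z-o[2])/v[:,2])[:,None]
def at_d(C,px,dep):
    o,v=rays(C,px);return o+v*np.array(dep,float).reshape(-1,1)
def proj(C,P):
    K,d,T=C;Ti=np.linalg.inv(T)
    return cv2.projectPoints(np.array(P,float).reshape(-1,1,3),cv2.Rodrigues(Ti[:3,:3])[0],Ti[:3,3],K,d)[0][:,0]
def tri(C1,p1,C2,p2):
    A=np.zeros((3,3));b=np.zeros(3);L=[]
    for C,p in((C1,p1),(C2,p2)):
        o,v=rays(C,[p]);v=v[0]/np.linalg.norm(v);M=np.eye(3)-np.outer(v,v);A+=M;b+=M@o;L.append((o,M))
    x=np.linalg.solve(A,b);return x,[np.linalg.norm(M@(x-o)) for o,M in L]
E
python3 - <<'E'
from h import *
st=get_state();print({k:np.round(v,3).tolist() for k,v in st.items()})
for n in('scene','side'):
    p,z,C=shoot(n,n+'0.png');print(n,C[2][:3,3].round(3))
    for q in('mould','foot_black','foot_amber','tester','deck','handle_bar','deck_ring','pointer_tip','index_tip','index'):
        o=[]
        try:
            for x in finder.cut_out(n,q)[:3]:
                m=x['region'];m2=m&(z>0);ys,xs=np.nonzero(m2)
                P=at_d(C,np.c_[xs,ys],z[m2]);o.append((round(x['p'],2),np.round(x['pixel']).tolist(),int(m.sum()),np.median(P,0).round(3).tolist()))
        except Exception as e:o=repr(e)
        print(q,o)
E
```

```text
pics
{'time_s': 0.0, 'joints': [-54.254, 20.592, 0.634, -0.02, -70.138, -16.508], 'qd': [-0.028, 0.017, 0.062, 0.101, -0.087, -0.03], 'joint_torque': [-0.0, -58.271, 29.308, 6.998, 0.007, -0.0], 'tcp_pos': [0.222, -0.637, 0.226], 'eef_rot': [179.902, -0.009, -160.768], 'contact_force': [0.561, 0.725, -0.282], 'moment': [-0.002, -0.001, -0.037], 'gripper_force': 0.0, 'gripper_width': 0.087}
scene [-0.317 -0.707  1.221]
mould [(0.81, [414.0, 326.0], 1598, [0.464, -0.284, 0.03])]
foot_black [(0.73, [467.0, 292.0], 393, [0.667, -0.327, 0.023]), (0.67, [376.0, 349.0], 447, [0.355, -0.255, 0.024]), (0.56, [425.0, 325.0], 328, [0.488, -0.318, 0.034])]
foot_amber [(0.83, [399.0, 316.0], 343, [0.477, -0.242, 0.034])]
tester [(0.89, [277.0, 226.0], 1678, [0.492, 0.223, 0.043])]
deck [(0.81, [281.0, 216.0], 871, [0.5, 0.233, 0.047])]
handle_bar [(0.88, [279.0, 217.0], 822, [0.497, 0.233, 0.047])]
deck_ring [(0.83, [282.0, 221.0], 842, [0.499, 0.233, 0.048])]
pointer_tip [(0.6, [277.0, 220.0], 915, [0.499, 0.233, 0.047])]
index_tip []
index []
side [0.386 1.197 1.17 ]
mould [(0.58, [331.0, 179.0], 880, [0.486, -0.228, 0.027])]
foot_black [(0.63, [334.0, 158.0], 205, [0.495, -0.306, 0.033]), (0.61, [376.0, 176.0], 319, [0.364, -0.235, 0.02])]
foot_amber [(0.79, [337.0, 173.0], 235, [0.483, -0.228, 0.032])]
tester [(0.59, [311.0, 337.0], 7608, [0.482, 0.364, 0.045]), (0.51, [311.0, 328.0], 4836, [0.484, 0.343, 0.046])]
deck [(0.96, [313.0, 327.0], 4899, [0.484, 0.34, 0.046])]
handle_bar [(0.61, [312.0, 327.0], 4933, [0.484, 0.342, 0.046])]
deck_ring [(0.66, [313.0, 327.0], 4857, [0.483, 0.342, 0.046])]
pointer_tip [(0.68, [310.0, 331.0], 4963, [0.484, 0.342, 0.046])]
index_tip []
index [(0.41, [279.0, 299.0], 102, [0.559, 0.325, 0.123])]
```

View pics/scene0.png

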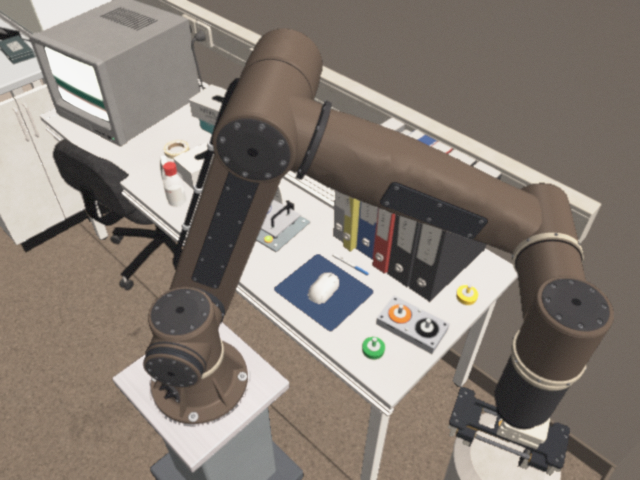

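View pics/side0.png

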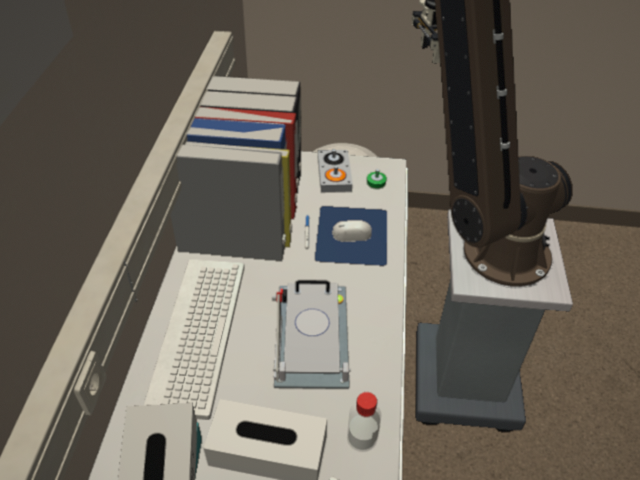

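The scene view shows the mould with the amber foot at (400,314) and the black foot at (428,326). The green (374,347) and yellow (467,294) feet are decoys. The side view shows the level deck with its ring at (312,322), the handle at (313,287) and the red index at about (281,296). I'll move above the black foot.

```bash
python3 -m handwheel '[[0.3,6,6,0,-10],[0.3,10,11,0,-19],[0.3,14,16,0,-19],[0.3,18,21,0,-19],[0.3,22,26,0,-19],[0.3,26,31.5,0,-19],[0.3,26,31.5,0,-19],[0.3,26,31.5,0,-19]]' 20
python3 - <<'E'
from h import *
print(imaging.get_calibration('wrist')['hand_eye'])
p,z,C=shoot('wrist','w1.png');print(C[2][:3,3])
for q in('mould','foot_black','foot_amber'):
    for x in finder.cut_out('wrist',q)[:3]:
        m2=x['region']&(z>0);ys,xs=np.nonzero(m2);P=at_d(C,np.c_[xs,ys],z[m2])
        print(q,round(x['p'],2),np.round(x['pixel']),m2.sum(),np.median(P,0).round(3),np.percentile(P,[2,98],axis=0).round(3).tolist())
E
```

```text
time_s: 2.1
tcp_pos: [0.4839, -0.3203, 0.2267]
eef_rot: [-180.0, 0.0, -179.6]
contact_force: [-0.5, 0.3, 0.7]
gripper_width: 0.0615
gripper_force: 0.0
[[-4.91090099e-04 -9.60791357e-01 -2.77271937e-01  7.49841925e-02]
 [ 9.99998278e-01  2.44547808e-05 -1.85588632e-03  1.21456004e-04]
 [ 1.78990016e-03 -2.77272371e-01  9.60789690e-01 -1.59091386e-01]
 [ 0.00000000e+00  0.00000000e+00  0.00000000e+00  1.00000000e+00]]
[ 0.40883406 -0.32079677  0.38573702]
mould 0.74 [364. 201.] 10944 [ 0.478 -0.274  0.031] [[0.433, -0.357, 0.012], [0.537, -0.192, 0.033]]
foot_black 0.92 [310. 372.] 1773 [ 0.667 -0.321  0.024] [[0.648, -0.349, 0.014], [0.69, -0.294, 0.051]]
foot_black 0.88 [396.  69.] 3799 [ 0.361 -0.251  0.024] [[0.334, -0.276, 0.019], [0.387, -0.223, 0.053]]
```

View pics/w1.png

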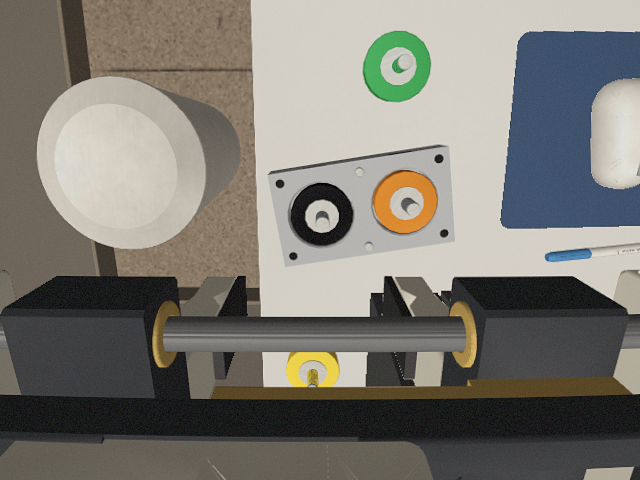

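The wrist view shows the black foot in the mould at (321,213), its stud tip at about (322,218), and the amber foot at (405,202). The mould is turned by about 8°.

```bash
cat >> h.py <<'E'
def cloud(z,C,x0,x1,y0,y1):
    ys,xs=np.mgrid[y0:y1,x0:x1];ys,xs=ys.ravel(),xs.ravel();d=z[ys,xs];k=d>0
    return at_d(C,np.c_[xs,ys][k],d[k])
E
python3 - <<'E'
from h import *
p,z,C=shoot('wrist');S,zs,Cs=shoot('scene')
for n,(a,b,c,d) in dict(black=(280,365,175,252),amber=(366,442,165,238)).items():
    P=cloud(z,C,a,b,c,d)
    t=P[P[:,2]>.05];w=P[(P[:,2]>.0335)&(P[:,2]<.04)]
    print(n,len(t),t.mean(0).round(4),t[:,2].max().round(4),'top',t[t[:,2]>.059].mean(0).round(4),'washer',len(w),((w.min(0)+w.max(0))/2).round(4))
g=p.astype(int).sum(2)
m=np.zeros(g.shape,np.uint8);m[170:255,282:362]=(g[170:255,282:362]<120)
n,l,s,c=cv2.connectedComponentsWithStats(m);i=1+s[1:,4].argmax();cn=cv2.findContours((l==i).astype(np.uint8),0,2)[0][0]
e=cv2.fitEllipse(cn);print(e,at_z(C,[e[0]],.032))
print(get_state()['tcp_pos'])
o=at_z(C,[(359,172),(368,246),(438,159),(444,233),(293,256),(280,184)],.03);print(o.round(4))
E
```

```text
black 189 [ 0.4921 -0.3136  0.0612] 0.0649 top [ 0.4929 -0.3136  0.0625] washer 1706 [ 0.4872 -0.3132  0.0367]
amber 198 [ 0.4792 -0.2362  0.0609] 0.0645 top [ 0.4797 -0.2358  0.0624] washer 1537 [ 0.4793 -0.2417  0.0366]
((324.0415344238281, 216.0941925048828), (60.07211685180664, 61.04995346069336), 8.365921020507812) [[ 0.49201788 -0.31407019  0.032     ]]
[ 0.48184523 -0.32307785  0.22656996]
[[ 0.4505 -0.2821  0.03  ]
 [ 0.5223 -0.2709  0.03  ]
 [ 0.4382 -0.2098  0.03  ]
 [ 0.5088 -0.1976  0.03  ]
 [ 0.5329 -0.3441  0.03  ]
 [ 0.4619 -0.3553  0.03  ]]
```

```bash
python3 -m handwheel '[[0.5,1,0.8,-4,-0.4],[0.5,1,0.8,-9,-0.4],[0.5,1,0.8,-13,-0.4],[0.5,1,0.8,-16,-0.4],[0.5,1,0.8,-18,-0.4],[0.5,1,0.8,-18.5,-0.4],[0.5,1,0.8,-18.5,-0.4],[0.5,1,0.8,-18.5,-0.4]]' 20
python3 -m handwheel '[[1,0,0,0,0],[1,0,0,0,0],[1,0,0,0,0],[1,0,0,0,0],[1,0,0,0,0],[1,0,0,0,0]]' 20
python3 - <<'E'
from h import *
p,z,C=shoot('wrist','w2.png')
E
```

```text
time_s: 3.4
tcp_pos: [0.493, -0.3147, 0.0426]
eef_rot: [-180.0, 0.1, 179.8]
contact_force: [0.3, -1.1, -0.1]
gripper_width: 0.044
gripper_force: 0.0
time_s: 4.15
tcp_pos: [0.4923, -0.3142, 0.0415]
eef_rot: [180.0, -0.0, 179.8]
contact_force: [0.3, 0.7, -0.0]
gripper_width: 0.0113
gripper_force: 20.0
```

View pics/w2.png

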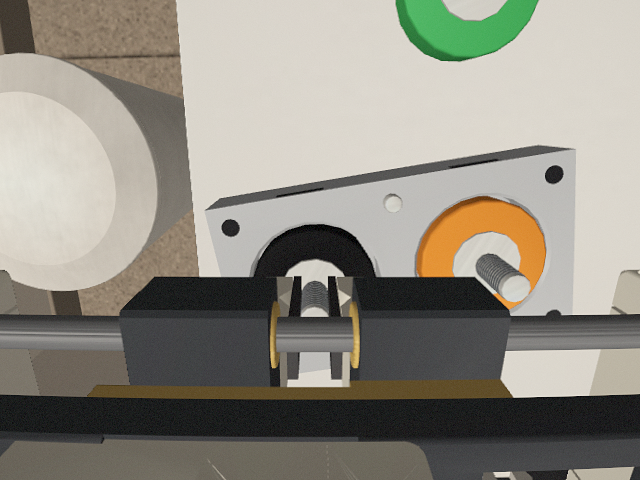

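The black foot's stud is held between the pads at (315,295), and the amber foot is undisturbed. I'll lift it and carry it across.

```bash
python3 -m handwheel '[[1,0,0,1,0],[1,0,0,2,0],[1,0,0,3.5,0],[1,0,0,6,0],[1,0,0,10,0],[1,-1,0,14,0],[1,-3,2,17,0],[1,-5,6,17,0]]' 25
python3 -m handwheel '[[1,-1,5,0,0],[1,-1,10,0,0],[1,-1,15,0,0],[1,-1,20,0,0],[1,-1,25,0,0],[1,-1,30,0,0],[1,-1,35,0,0],[1,-1,40,0,0]]'
python3 -m handwheel '[[1,0,4,0,0],[1,0,8,0,0],[1,0,11,0,0],[1,0,14,0,0],[1,0,14,0,0],[1,0,14,0,0]]'
python3 - <<'E'
from h import *
p,z,C=shoot('wrist','w3.png');st=get_state();print(st['tcp_pos'],st['gripper_width'])
q,zq,D=shoot('side','s3.png')
np.savez('s3.npz',p=p,z=z,q=q,zq=zq,tcp=st['tcp_pos'])
for n,Z,E_ in(('wrist',z,C),('side',zq,D)):
  for k in('foot_black','deck_ring','handle_bar','tester','index','pointer_tip'):
    for x in finder.cut_out(n,k)[:2]:
        m2=x['region']&(Z>0);ys,xs=np.nonzero(m2);P=at_d(E_,np.c_[xs,ys],Z[m2])
        print(n,k,round(x['p'],2),np.round(x['pixel']),m2.sum(),np.median(P,0).round(3),np.percentile(P,[1,99],axis=0).round(3).tolist())
E
```

```text
time_s: 5.2
tcp_pos: [0.4433, -0.2548, 0.2151]
eef_rot: [-179.9, 0.3, 179.8]
contact_force: [0.5, 2.6, -1.5]
gripper_width: 0.0113
gripper_force: 25.0
time_s: 6.2
tcp_pos: [0.4321, 0.1474, 0.2129]
eef_rot: [179.9, 0.1, 179.9]
contact_force: [0.9, 1.1, 0.4]
gripper_width: 0.0112
gripper_force: 25.0
time_s: 6.95
tcp_pos: [0.4323, 0.2856, 0.2117]
eef_rot: [-180.0, -0.0, 179.8]
contact_force: [1.1, 0.1, -0.4]
gripper_width: 0.0112
gripper_force: 25.0
[0.43230032 0.28523276 0.21170279] 0.011151706597412278
wrist foot_black 0.84 [319. 259.] 6255 [0.418 0.286 0.204] [[0.404, 0.259, 0.184], [0.431, 0.312, 0.234]]
wrist deck_ring 0.76 [412. 233.] 17230 [0.448 0.371 0.047] [[0.412, 0.204, 0.042], [0.503, 0.456, 0.087]]
wrist handle_bar 0.63 [412. 235.] 17193 [0.448 0.371 0.047] [[0.412, 0.204, 0.042], [0.502, 0.456, 0.087]]
wrist tester 0.87 [398. 216.] 27238 [0.434 0.357 0.046] [[0.39, 0.184, 0.012], [0.5, 0.457, 0.086]]
wrist pointer_tip 0.63 [412. 231.] 17156 [0.448 0.371 0.047] [[0.412, 0.204, 0.043], [0.502, 0.456, 0.087]]
side foot_black 0.88 [375. 178.] 300 [ 0.363 -0.235  0.021] [[0.336, -0.272, 0.0], [0.389, -0.213, 0.051]]
side foot_black 0.52 [335. 275.] 231 [0.437 0.311 0.196] [[0.41, 0.144, -0.0], [0.469, 0.374, 0.279]]
side deck_ring 0.58 [314. 327.] 4906 [0.484 0.341 0.046] [[0.419, 0.211, 0.016], [0.555, 0.459, 0.085]]
side handle_bar 0.64 [309. 328.] 4881 [0.484 0.342 0.046] [[0.419, 0.214, 0.039], [0.554, 0.459, 0.086]]
side tester 0.75 [313. 336.] 7505 [0.482 0.364 0.045] [[0.396, 0.199, 0.008], [0.561, 0.475, 0.124]]
side index 0.27 [305. 234.] 119 [ 0.538 -0.001  0.009] [[0.529, -0.064, 0.003], [0.546, 0.054, 0.016]]
side pointer_tip 0.78 [312. 332.] 4882 [0.484 0.342 0.046] [[0.418, 0.213, 0.039], [0.554, 0.459, 0.086]]
side pointer_tip 0.25 [279. 298.] 99 [0.558 0.326 0.122] [[0.551, 0.215, -0.002], [0.586, 0.353, 0.152]]
```

View pics/w3.png

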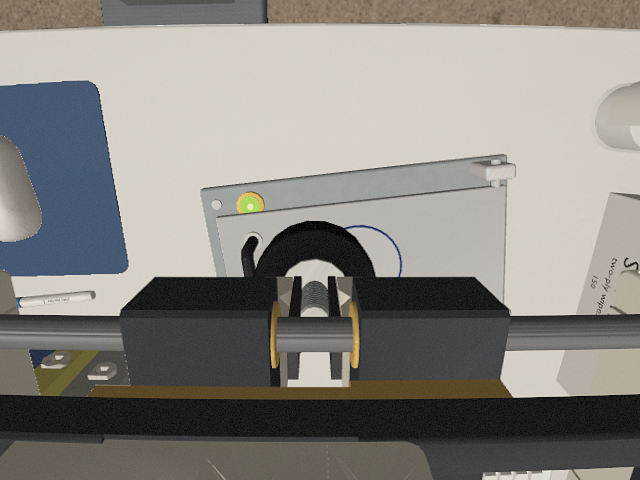

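The wrist view shows the foot held with its disc at (315,260), covering most of the ring. The tester is turned by about 6°. I'll step back toward -x for a clear view.

```bash
python3 -m handwheel '[[1,-4,2,2,0],[1,-7,4,4,0],[1,-8,4.5,5,0],[1,-8,4.5,5,0],[1,-8,4.5,5,0]]'
python3 - <<'E'
from h import *
p,z,C=shoot('wrist','w4.png');st=get_state();print(st['tcp_pos'],st['joints'])
q,zq,D=shoot('side','s4.png')
np.savez('s4.npz',p=p,z=z,q=q,zq=zq,T=C[2])
q0=cv2.imread('pics/side0.png')
cv2.imwrite('pics/s0c.png',np.vstack([cv2.resize(q0[275:395,255:365],None,fx=4,fy=4,interpolation=cv2.INTER_CUBIC)]))
E
```

```text
time_s: 8.28
tcp_pos: [0.3526, 0.3302, 0.2609]
eef_rot: [-179.9, -0.0, 179.8]
contact_force: [-0.1, 0.8, -1.2]
gripper_width: 0.0112
gripper_force: 25.0
[0.35269456 0.33004252 0.26071043] [ 6.64892578e+01  8.92032338e-01 -1.95020562e+01 -7.29963380e-03
 -6.96902627e+01 -1.56687471e+02]
```

View pics/w4.png

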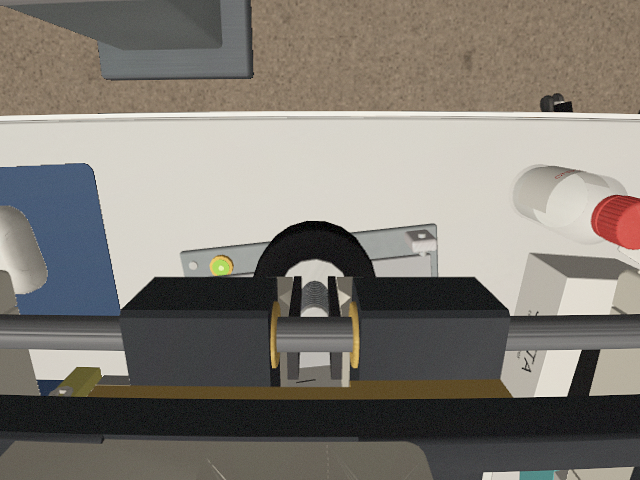

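View pics/s0c.png

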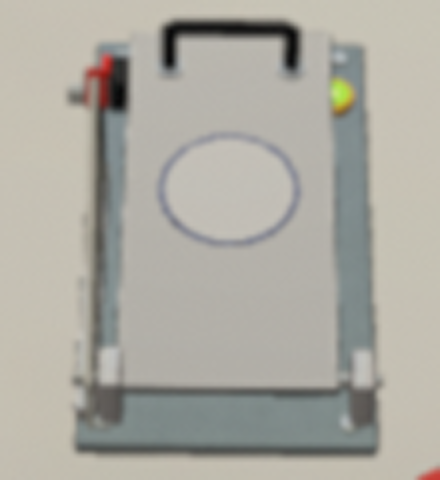

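The arm now hides the deck in the wrist view, so I need +x instead. The old side crop shows the deck clearly: ring centre at about (312,322), bar ends at about (296,282) and (329,282), and the red index next to the black pointer at about (281,296).

```bash
python3 -m handwheel '[[1,5,0.5,0,0],[1,10,1,0,0],[1,14,1,0,0],[1,17,1,0,0],[1,17,1,0,0],[1,17,1,0,0]]'
python3 - <<'E'
from h import *
D=cal('side')
f=lambda a:[(255+(x+.5)/4-.5,275+(y+.5)/4-.5) for x,y in a]
a=at_z(D,f([(229,189),(158,189),(300,189),(229,133),(229,244)]),.046);print('ring',a.round(4).tolist(),a[1:].mean(0))
b=at_z(D,f([(165,28),(297,30)]),.082);print('bar',b.round(4).tolist(),b.mean(0))
st=get_state();print(st['tcp_pos'])
p,z,C=shoot('wrist','w5.png');np.savez('w5.npz',p=p,z=z,T=C[2])
hsv=cv2.cvtColor(p,cv2.COLOR_RGB2HSV);m=cv2.inRange(hsv,(100,110,40),(130,255,255));ys,xs=np.nonzero(m);k=xs>200
print(k.sum());e=None
E
```

```text
time_s: 9.12
tcp_pos: [0.5224, 0.34, 0.2606]
eef_rot: [-179.9, -0.1, 179.8]
contact_force: [-1.2, 0.7, -0.6]
gripper_width: 0.011
gripper_force: 25.0
ring [[0.4844, 0.3248, 0.046], [0.5244, 0.3298, 0.046], [0.4445, 0.3199, 0.046], [0.4893, 0.2843, 0.046], [0.4798, 0.3632, 0.046]] [0.48448786 0.32427099 0.046     ]
bar [[0.5323, 0.2401, 0.082], [0.4559, 0.2321, 0.082]] [0.49413424 0.23613352 0.082     ]
[0.52236465 0.33996071 0.26058323]
271
```

View pics/w5.png

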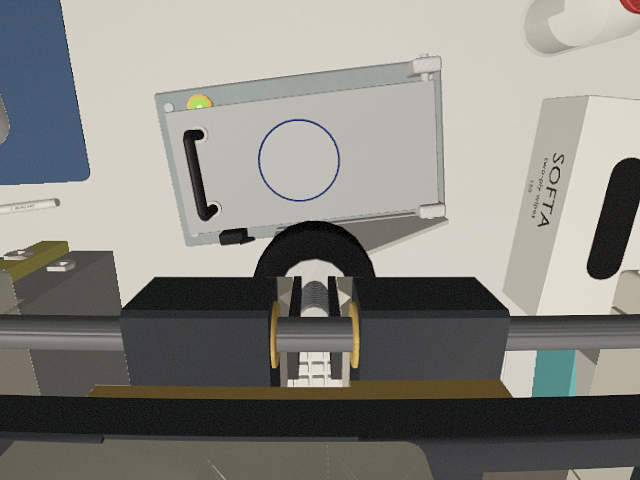

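The wrist view shows the whole ring centred at (299,160), the bar from (190,135) to (209,212), and the pointer block at (235,237).

Run:
```python
from h import *
w=np.load('w5.npz');p,z=w['p'],w['z'];K,d,_=cal('wrist');C=(K,d,w['T'])
hsv=cv2.cvtColor(p,cv2.COLOR_RGB2HSV);m=cv2.inRange(hsv,(105,90,30),(135,255,255));m[:110]=0;m[210:]=0;m[:,:250]=0;m[:,350:]=0
e=cv2.fitEllipse(np.argwhere(m)[:,::-1].astype(np.float32));print(m.astype(bool).sum(),e)
D=cal('side')
print('ring z046',at_z(C,[e[0]],.046),'tri',tri(C,e[0],D,(312.125,322.0)))
g=p.sum(2,dtype=int);h=np.zeros(g.shape,np.uint8);h[120:225,180:222]=g[120:225,180:222]<110
ys,xs=np.nonzero(h);P=at_d(C,np.c_[xs,ys],z[ys,xs]);k=P[:,2]>.075;B=P[k]
print(k.sum(),B[:,2].max(),np.median(B,0),B.min(0),B.max(0))
u,s,v=np.linalg.svd(B[:,:2]-B[:,:2].mean(0));t=(B[:,:2]-B[:,:2].mean(0))@v[0];mid=B[:,:2].mean(0)+v[0]*(t.max()+t.min())/2;print('bar mid',mid,'len',np.ptp(t),'ang',np.degrees(np.arctan2(v[0][1],v[0][0])))
# index : red pixels in side
q=cv2.imread('pics/side0.png')[:,:,::-1];hq=cv2.cvtColor(np.ascontiguousarray(q),cv2.COLOR_RGB2HSV)
r_=(cv2.inRange(hq,(0,150,80),(8,255,255))|cv2.inRange(hq,(172,150,80),(180,255,255)))[280:330,265:300];a=np.argwhere(r_)[:,::-1]+[265,280];print(a.tolist())
```

```text
308 ((298.4563293457031, 159.88235473632812), (79.87628173828125, 80.83262634277344), 152.62156677246094)
ring z046 [[0.48136797 0.32408382 0.046     ]] tri (array([0.48273041, 0.32400629, 0.04447289]), [np.float64(0.0012194482822755538), np.float64(0.0012194482822754874)])
553 0.41976977830950196 [0.48682529 0.23715408 0.08599356] [0.44758295 0.22719825 0.07517309] [0.53073083 0.34057482 0.41976978]
bar mid [0.49129311 0.23789098] len 0.07920735946803084 ang 5.803944476294853
[[281, 290], [282, 290], [281, 291], [282, 291], [280, 292], [281, 292], [282, 292], [278, 293], [279, 293], [280, 293], [281, 293], [282, 293], [280, 294], [281, 294], [280, 295], [281, 295], [280, 296], [281, 296], [280, 297], [281, 297], [280, 298], [281, 298], [280, 299], [281, 299], [280, 300], [281, 300]]
```

```bash
python3 -m handwheel '[[1,-2,-0.8,-1,3],[1,-4,-1.6,-4,6],[1,-4,-1.6,-8,6],[1,-4,-1.6,-12,6],[1,-4,-1.6,-15,6],[1,-4,-1.6,-16.5,6],[1,-4,-1.6,-16.5,6],[1,-4,-1.6,-16.5,6]]'
python3 - <<'E'
from h import *
st=get_state();p,z,C=shoot('wrist');q,zq,D=shoot('side')
a=cv2.resize(p[120:300,200:440],None,fx=1.6,fy=1.6);b=cv2.resize(q[270:380,245:365],None,fx=3.4,fy=3.4,interpolation=cv2.INTER_CUBIC)
H=max(a.shape[0],b.shape[0]);f=lambda i:cv2.copyMakeBorder(i,0,H-i.shape[0],0,0,0)
o=np.hstack([f(a),f(b)]);print(o.shape);cv2.imwrite('pics/c6.png',o[:,:,::-1])
print(st['tcp_pos'],st['eef_rot'])
E
```

```text
time_s: 10.18
tcp_pos: [0.483, 0.3255, 0.098]
eef_rot: [179.9, 0.1, -174.1]
contact_force: [-0.5, 0.6, -1.4]
gripper_width: 0.0111
gripper_force: 25.0
(374, 792, 3)
[0.48295985 0.32547196 0.09800627] [ 1.79924049e+02  9.82022592e-02 -1.74130696e+02]
```

View pics/c6.png

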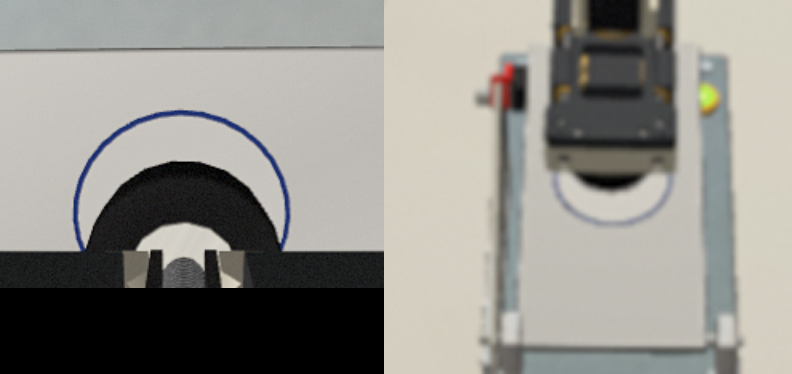

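The foot hangs over the ring and is centred within about 1 mm in both views. I'll lower it slowly.

```bash
python3 -m handwheel '[[1,0,0,-0.8,0],[1,0,0,-1.4,0],[1,0,0,-1.7,0],[1,0,0,-1.8,0],[1,0,0,-1.85,0],[1,0,0,-1.85,0]]' 
python3 -m handwheel '[[1,0,0,-0.05,0],[1,0,0,-0.05,0],[1,0,0,-0.05,0]]'
```

```text
time_s: 11.02
tcp_pos: [0.4825, 0.3248, 0.0782]
eef_rot: [180.0, 0.0, -174.2]
contact_force: [-0.3, -0.3, -0.7]
gripper_width: 0.0111
gripper_force: 25.0
time_s: 11.4
tcp_pos: [0.4824, 0.3248, 0.0776]
eef_rot: [180.0, 0.0, -174.2]
contact_force: [0.5, 0.4, -1.3]
gripper_width: 0.0111
gripper_force: 25.0
```

```bash
python3 -m handwheel '[[1,0,0,-0.05,0],[1,0,0,-0.05,0],[1,0,0,-0.05,0]]'
python3 -m handwheel '[[1,0,0,-0.05,0],[1,0,0,-0.05,0],[1,0,0,-0.05,0]]'
```

```text
time_s: 11.78
tcp_pos: [0.4825, 0.3248, 0.0774]
eef_rot: [180.0, 0.0, -174.2]
contact_force: [-2.9, -0.3, 5.2]
gripper_width: 0.011
gripper_force: 25.0
time_s: 12.15
tcp_pos: [0.4825, 0.3249, 0.0774]
eef_rot: [180.0, 0.0, -174.1]
contact_force: [-4.2, -2.3, 8.7]
gripper_width: 0.0111
gripper_force: 25.0
```

```bash
python3 -m handwheel '[[1,0,0,0.07,0],[0.6,0,0,0.07,0],[0.6,0,0,0.07,0],[0.6,0,0,0.07,0],[0.6,0,0,0.07,0],[0.6,0,0,0.07,0]]'
python3 -m handwheel '[[0.6,0,0,1,0],[0.6,0,0,2.5,0],[0.6,0,0,5,0],[0.6,0,0,9,0],[0.6,0,-2,14,0],[0.6,2,-6,18,0],[0.6,2,-8.5,18,0],[0.6,2,-8.5,18,0]]'
python3 - <<'E'
from h import *
st=get_state();print(st['tcp_pos'])
p,z,C=shoot('wrist','w7.png');np.savez('w7.npz',p=p,z=z,T=C[2])
P=cloud(z,C,0,640,0,290);P=P[(P[:,0]>.4)&(P[:,0]<.56)&(P[:,1]>.2)&(P[:,1]<.46)]
F=P[(P[:,2]>.085)&(P[:,2]<.11)&(P[:,1]>.28)];print('stud',len(F),np.median(F,0) if len(F) else 0,F[:,2].max() if len(F) else 0)
F=P[(P[:,2]>.064)&(P[:,2]<.076)&(P[:,1]>.27)];print('disc',len(F),F.min(0),F.max(0))
B=P[(P[:,2]>.076)&(P[:,1]<.27)&(P[:,2]<.095)];print('bar',len(B),np.median(B,0),B.min(0),B.max(0))
E
```

```text
time_s: 12.9
tcp_pos: [0.4824, 0.3247, 0.0772]
eef_rot: [-180.0, -0.0, -174.2]
contact_force: [0.4, -0.2, 0.3]
gripper_width: 0.0347
gripper_force: 0.0
time_s: 13.9
tcp_pos: [0.5022, 0.2382, 0.2584]
eef_rot: [179.9, 0.1, -174.3]
contact_force: [-0.1, -0.3, -0.9]
gripper_width: 0.0353
gripper_force: 0.0
[0.50222927 0.23815244 0.25843267]
stud 680 [0.54560048 0.33051632 0.09046932] 0.10549686018352328
disc 3686 [0.45363735 0.27039922 0.06402317] [0.5598575  0.45937246 0.07598903]
bar 989 [0.48902705 0.23474362 0.08703585] [0.45164384 0.22607444 0.07605651] [0.53229369 0.24386872 0.09007792]
```

View pics/w7.png

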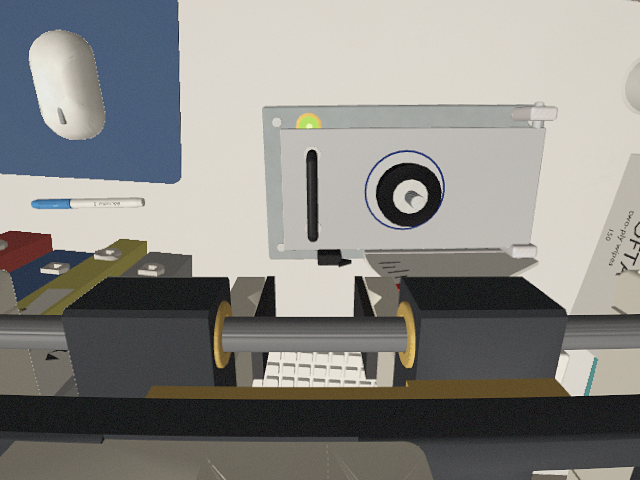

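The foot stands upright inside the ring: disc at (409,196), ring at (404,190), with the difference explained by parallax. The bar runs from (312,150) to (313,240). I'll grip it.

```bash
python3 -m handwheel '[[0.6,-1,-0.35,-5,0],[0.6,-1,-0.35,-10,0],[0.6,-1,-0.35,-14,0],[0.6,-1,-0.35,-17,0],[0.6,-1,-0.35,-18.5,0],[0.6,-1,-0.35,-19.1,0],[0.6,-1,-0.35,-19.1,0],[0.6,-1,-0.35,-19.1,0]]' 15
python3 -m handwheel '[[1,0,0,0,0],[1,0,0,0,0],[1,0,0,0,0],[1,0,0,0,0],[1,0,0,0,0]]' 15
python3 - <<'E'
from h import *
psi=np.radians(6.2);ex=np.array([np.cos(psi),np.sin(psi),0]);ey=np.array([-np.sin(psi),np.cos(psi),0]);ring=np.array([.4827,.324,0]);hg=ring+.125*ey+[0,0,.042]
print('hinge',hg)
D=cal('side')
for x in(.062,.068,.074):
  for t in(0,.26,.32,.38,.44,.5):
    print(x,t,*[proj(D,hg+x*ex-rr*np.cos(t)*ey+[0,0,rr*np.sin(t)])[0].round(1) for rr in(.165,.177,.19)])
q,zq,_=shoot('side')
hq=cv2.cvtColor(q,cv2.COLOR_RGB2HSV)
m=(cv2.inRange(hq,(0,130,70),(8,255,255))|cv2.inRange(hq,(172,130,70),(180,255,255)))[280:330,265:300];a=np.argwhere(m)[:,::-1]+[265,280]
print([(x,y,*at_d(D,[(x,y)],zq[y,x])[0].round(3).tolist()) for x,y in a.tolist()])
E
```

```text
time_s: 14.95
tcp_pos: [0.493, 0.2368, 0.0673]
eef_rot: [179.9, 0.1, -174.1]
contact_force: [0.1, -0.6, -0.5]
gripper_width: 0.0349
gripper_force: 0.0
time_s: 15.58
tcp_pos: [0.4925, 0.2354, 0.0665]
eef_rot: [-179.9, -0.0, -174.2]
contact_force: [2.4, -4.9, 3.6]
gripper_width: 0.0091
gripper_force: 15.0
hinge [0.46920008 0.44826887 0.042     ]
0.062 0 [286.1 308.7] [286.3 304.7] [286.5 300.4]
0.062 0.26 [285.6 298.7] [285.7 293.9] [285.9 288.8]
0.062 0.32 [285.4 297. ] [285.6 292. ] [285.8 286.7]
0.062 0.38 [285.2 295.4] [285.4 290.3] [285.6 284.9]
0.062 0.44 [285.1 294.1] [285.2 288.9] [285.4 283.3]
0.062 0.5 [284.9 293.1] [285.  287.7] [285.2 282. ]
0.068 0 [283.5 308.7] [283.7 304.7] [284.  300.4]
0.068 0.26 [282.9 298.7] [283.1 293.9] [283.3 288.8]
0.068 0.32 [282.7 296.9] [282.9 292. ] [283.1 286.7]
0.068 0.38 [282.6 295.4] [282.7 290.3] [282.9 284.8]
0.068 0.44 [282.4 294.1] [282.5 288.9] [282.7 283.3]
0.068 0.5 [282.2 293. ] [282.3 287.7] [282.5 282. ]
0.074 0 [280.9 308.6] [281.2 304.6] [281.4 300.3]
0.074 0.26 [280.3 298.7] [280.5 293.9] [280.7 288.7]
0.074 0.32 [280.1 296.9
[... 535 characters left out ...]
.317, 0.126), (278, 293, 0.56, 0.321, 0.13), (279, 293, 0.558, 0.318, 0.128), (280, 293, 0.556, 0.318, 0.128), (281, 293, 0.554, 0.317, 0.127), (282, 293, 0.552, 0.318, 0.128), (280, 294, 0.556, 0.32, 0.127), (281, 294, 0.554, 0.316, 0.123), (282, 294, 0.552, 0.315, 0.122), (280, 295, 0.556, 0.321, 0.125), (281, 295, 0.554, 0.318, 0.122), (280, 296, 0.556, 0.322, 0.122), (281, 296, 0.553, 0.324, 0.126), (280, 297, 0.554, 0.328, 0.127), (281, 297, 0.553, 0.326, 0.125), (280, 298, 0.555, 0.326, 0.121), (281, 298, 0.553, 0.327, 0.122), (280, 299, 0.555, 0.327, 0.119), (281, 299, 0.552, 0.328, 0.12), (280, 300, 0.554, 0.333, 0.123), (281, 300, 0.552, 0.331, 0.12), (280, 301, 0.554, 0.334, 0.12)]
```

The red index's tip is at side pixel (282,289), which gives an index angle of about 0.45 rad. The bar is gripped, so I'll swing up along the arc.

```bash
python3 -m handwheel '[[1,0,0.04,0.25,0],[1,-0.01,0.1,0.53,0],[1,-0.02,0.22,1.07,0],[1,-0.04,0.36,1.6,0],[1,-0.05,0.51,2.13,0],[1,-0.07,0.67,2.65,0],[1,-0.09,0.83,3.17,0],[1,-0.1,0.92,3.45,0]]' 25
python3 -m handwheel '[[1,-0.02,0.15,0.4,0],[1,-0.03,0.29,0.74,0],[1,-0.06,0.51,1.25,0],[1,-0.08,0.74,1.74,0],[1,-0.1,0.97,2.24,0],[1,-0.13,1.21,2.72,0],[1,-0.16,1.47,3.2,0],[1,-0.19,1.73,3.68,0]]'
python3 - <<'E'
from h import *
st=get_state();print(st['tcp_pos'])
q,_,_=shoot('side','s8.png');s,_,_=shoot('scene','sc8.png')
a=cv2.resize(q[265:325,250:360],None,fx=7,fy=7,interpolation=cv2.INTER_CUBIC);cv2.imwrite('pics/c8.png',a[:,:,::-1])
E
```

```text
time_s: 16.62
tcp_pos: [0.4915, 0.2444, 0.1006]
eef_rot: [-179.9, -0.0, -174.2]
contact_force: [4.5, -5.5, -2.1]
gripper_width: 0.0092
gripper_force: 25.0
time_s: 17.62
tcp_pos: [0.4896, 0.261, 0.1375]
eef_rot: [-179.8, -0.0, -174.2]
contact_force: [4.4, -7.7, -0.2]
gripper_width: 0.009
gripper_force: 25.0
[0.48956542 0.26101934 0.13752351]
```

View pics/c8.png

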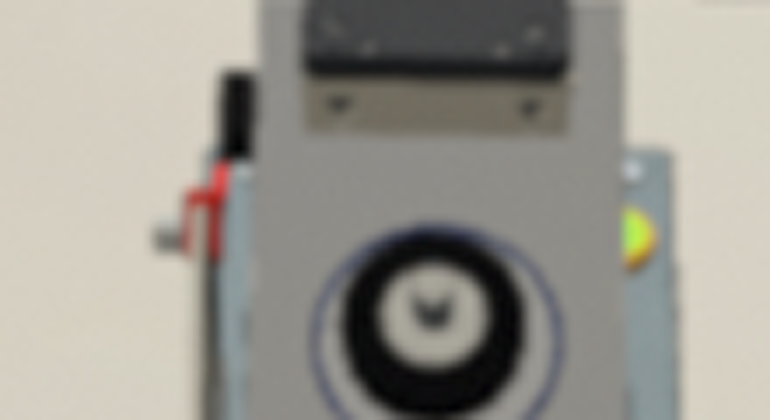

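The side crop shows the foot standing in the ring. The black pointer runs from (284,275) to (284,287), still above and outboard of the red index tip at (282,288). This view is nearly along the tangent, so I'll compare angles by depth and from the scene camera.

```bash
cat > ang.py <<'E'
from h import *
psi=np.radians(6.2);ex=np.array([np.cos(psi),np.sin(psi),0]);ey=np.array([-np.sin(psi),np.cos(psi),0]);hg=np.array([.4827,.324,.042])+.125*ey
def pol(P):
    Q=P-hg;a=-Q@ey;h=Q[:,2];return Q@ex,np.hypot(a,h),np.arctan2(h,a)
def avg(n,k=5):
    L=[imaging.capture(n) for _ in range(k)];p=np.mean([l[0] for l in L],0);Z=np.array([l[1] for l in L]);Z[Z==0]=np.nan
    return p.astype(np.uint8),np.nanmedian(Z,0)
def run():
  for n in('side','scene'):
    p,z=avg(n);C=cal(n);cv2.imwrite(f'pics/avg_{n}.png',p[:,:,::-1])
    c=proj(C,hg+.068*ex-.16*ey+[0,0,.08])[0].astype(int);print(n,'centre',c)
    ys,xs=np.mgrid[c[1]-30:c[1]+30,c[0]-30:c[0]+30];ys,xs=ys.ravel(),xs.ravel();ok=np.isfinite(z[ys,xs]);ys,xs=ys[ok],xs[ok]
    P=at_d(C,np.c_[xs,ys],z[ys,xs]);x,r_,t=pol(P);c_=p[ys,xs].astype(int)
    red=(c_[:,0]>110)&(c_[:,0]>2*c_[:,1])&(c_[:,0]>2*c_[:,2]);blk=(c_.max(1)<60)&(x>.058)&(x<.085)&(r_>.14)&(r_<.24)
    for nm,m in(('red',red),('blk',blk)):
        print(nm,m.sum())
        o=np.argsort(r_[m])
        print([(int(a),int(b),round(1e3*u),round(1e3*v),round(w,3)) for a,b,u,v,w in zip(xs[m][o],ys[m][o],x[m][o],r_[m][o],t[m][o])])
if __name__=='__main__':run()
E
python3 ang.py
```

```text
side centre [282 287]
red 19
[(280, 300, 72, 148, np.float64(0.559)), (280, 299, 72, 150, np.float64(0.557)), (280, 298, 72, 152, np.float64(0.565)), (280, 297, 72, 154, np.float64(0.559)), (280, 296, 72, 157, np.float64(0.556)), (280, 295, 72, 159, np.float64(0.57)), (280, 294, 72, 161, np.float64(0.559)), (279, 293, 74, 163, np.float64(0.575)), (277, 293, 79, 163, np.float64(0.558)), (280, 293, 72, 163, np.float64(0.559)), (281, 293, 70, 163, np.float64(0.559)), (278, 293, 77, 164, np.float64(0.546)), (281, 292, 70, 166, np.float64(0.557)), (281, 291, 71, 169, np.float64(0.516)), (281, 290, 70, 171, np.float64(0.532)), (281, 289, 71, 173, np.float64(0.519)), (280, 291, 81, 244, np.float64(-0.114)), (280, 292, 81, 245, np.float64(-0.128)), (279, 292, 84, 256, np.float64(-0.167))]
blk 44
[(282, 286, 69, 183, np.float64(0.452)), (283, 287, 68, 185, np.float64(0.373)), (282, 285, 69, 185, np.float64(0.45)), (284, 286, 65, 186, np.float64(0.407)), (283, 286, 68, 186, np.float64(0.4)), (285, 285, 63, 186, np.float64(0.438)), (285, 286, 63, 186, np.float64(0.397)), (283, 285, 67, 187, np.
[... 793 characters left out ...]
8, np.float64(0.432)), (284, 280, 65, 199, np.float64(0.422)), (282, 279, 70, 199, np.float64(0.451)), (285, 279, 63, 200, np.float64(0.445)), (283, 279, 68, 200, np.float64(0.441)), (284, 279, 65, 200, np.float64(0.439)), (285, 278, 63, 202, np.float64(0.442)), (282, 278, 70, 202, np.float64(0.44)), (284, 278, 65, 202, np.float64(0.44)), (283, 278, 68, 203, np.float64(0.434)), (283, 277, 68, 204, np.float64(0.455)), (282, 277, 70, 204, np.float64(0.449)), (284, 277, 65, 205, np.float64(0.44)), (285, 277, 63, 205, np.float64(0.438)), (285, 276, 63, 207, np.float64(0.443)), (284, 276, 66, 207, np.float64(0.439)), (283, 276, 68, 207, np.float64(0.436))]
scene centre [279 182]
red 0
[]
blk 0
[]
```

Run:
```python
from ang import *
w=np.load('w7.npz');p,z=w['p'],w['z'];K,d,_=cal('wrist');C=(K,d,w['T'])
for nm,(a,b,c,e) in dict(blk=(312,356,246,270),red=(380,412,268,296)).items():
    ys,xs=np.mgrid[c:e,a:b];ys,xs=ys.ravel(),xs.ravel();q=p[ys,xs].astype(int)
    m=(q.max(1)<60) if nm=='blk' else (q[:,0]>90)&(q[:,0]>2*q[:,1])
    m&=z[ys,xs]>0;P=at_d(C,np.c_[xs,ys][m],z[ys,xs][m]);x,r_,t=pol(P)
    hid=P[:,2]
    o=np.argsort(xs[m],kind='stable')
    # per column summary
    for col in range(a,b):
        k=xs[m]==col
        if k.any():print(nm,col,k.sum(),ys[m][k].min(),ys[m][k].max(),'z',hid[k].min().round(4),np.median(hid[k]).round(4),hid[k].max().round(4),'x',np.median(x[k]).round(3),'r',np.median(r_[k]).round(3),'t',np.median(t[k]).round(3))
```

```text
blk 318 14 250 263 z 0.0485 0.0623 0.0642 x 0.061 r 0.211 t 0.097
blk 319 15 250 264 z 0.0498 0.0633 0.0652 x 0.062 r 0.21 t 0.102
blk 320 15 250 264 z 0.0496 0.0629 0.0649 x 0.062 r 0.209 t 0.1
blk 321 15 250 264 z 0.0508 0.0637 0.0656 x 0.061 r 0.208 t 0.104
blk 322 14 250 264 z 0.0513 0.0628 0.0641 x 0.061 r 0.207 t 0.101
blk 323 15 250 264 z 0.0496 0.0637 0.0653 x 0.061 r 0.206 t 0.106
blk 324 15 250 264 z 0.0494 0.0639 0.0656 x 0.062 r 0.205 t 0.107
blk 325 15 250 264 z 0.0513 0.0625 0.0643 x 0.062 r 0.204 t 0.101
blk 326 15 250 264 z 0.049 0.0632 0.0646 x 0.062 r 0.203 t 0.105
blk 327 15 250 264 z 0.0503 0.0635 0.0655 x 0.061 r 0.202 t 0.107
blk 328 15 250 264 z 0.05 0.0633 0.0645 x 0.062 r 0.201 t 0.106
blk 329 15 250 264 z 0.0487 0.0636 0.0647 x 0.062 r 0.2 t 0.108
blk 330 15 250 264 z 0.0498 0.0634 0.0649 x 0.062 r 0.199 t 0.108
blk 331 15 250 264 z 0.0519 0.0626 0.0649 x 0.062 r 0.198 t 0.104
blk 332 14 250 263 z 0.0497 0.0632 0.0648 x 0.061 r 0.197 t 0.108
blk 333 15 250 264 z 0.0513 0.0631 0.0649 x 0.061 r 0.196 t 0.108
blk 334 15 250 264 z 0.0502 0.0635 0.0657 x 0.062 r 
[... 609 characters left out ...]
59 264 z 0.0576 0.0622 0.0654 x 0.067 r 0.185 t 0.109
blk 345 6 259 264 z 0.0566 0.0621 0.0641 x 0.067 r 0.184 t 0.11
blk 346 4 260 263 z 0.0594 0.0615 0.0632 x 0.067 r 0.183 t 0.107
blk 347 4 260 263 z 0.0591 0.0619 0.0628 x 0.067 r 0.182 t 0.109
blk 348 4 260 263 z 0.0585 0.0607 0.0618 x 0.068 r 0.181 t 0.104
blk 349 3 260 262 z 0.0593 0.0609 0.0619 x 0.067 r 0.18 t 0.105
blk 350 3 260 262 z 0.0585 0.0596 0.0598 x 0.068 r 0.179 t 0.099
red 396 1 284 284 z 0.1192 0.1192 0.1192 x 0.066 r 0.164 t 0.492
red 397 3 284 286 z 0.1176 0.1212 0.124 x 0.067 r 0.164 t 0.504
red 398 7 284 290 z 0.1175 0.1254 0.2775 x 0.067 r 0.166 t 0.525
red 399 2 289 290 z 0.1291 0.1296 0.1301 x 0.067 r 0.168 t 0.547
```

```bash
python3 -m handwheel '[[1,-0.01,0.1,0.18,0],[1,-0.03,0.29,0.47,0],[1,-0.05,0.47,0.75,0],[1,-0.07,0.65,1.02,0],[1,-0.09,0.77,1.2,0],[1,-0.09,0.83,1.29,0],[1,-0.09,0.83,1.29,0],[1,-0.09,0.83,1.29,0]]'
python3 ang.py | head -5 | sed 's/np.float64//g'
python3 - <<'E'
from h import *
a=cv2.imread('pics/avg_side.png')[262:310,262:310];b=cv2.imread('pics/avg_scene.png')[140:230,220:330]
from ang import *
c=proj(cal('scene'),hg+.068*ex-.16*ey+[0,0,.08])[0].astype(int);b=cv2.imread('pics/avg_scene.png')[c[1]-24:c[1]+24,c[0]-24:c[0]+24]
cv2.imwrite('pics/c9.png',np.hstack([cv2.resize(i,(384,384),interpolation=cv2.INTER_CUBIC) for i in(a,b)]))
E
```

```text
time_s: 19.23
tcp_pos: [0.4887, 0.2689, 0.1505]
eef_rot: [-179.8, -0.0, -174.2]
contact_force: [3.7, -8.0, 1.7]
gripper_width: 0.0091
gripper_force: 25.0
side centre [282 287]
red 19
[(280, 300, 72, 148, (0.546)), (280, 299, 72, 150, (0.545)), (280, 298, 72, 153, (0.547)), (280, 297, 72, 154, (0.568)), (280, 296, 72, 157, (0.564)), (280, 295, 72, 159, (0.565)), (280, 294, 72, 162, (0.541)), (281, 293, 70, 163, (0.567)), (278, 293, 77, 163, (0.562)), (280, 293, 72, 163, (0.562)), (277, 293, 79, 163, (0.553)), (279, 293, 75, 163, (0.549)), (281, 292, 70, 166, (0.538)), (281, 291, 70, 168, (0.542)), (281, 290, 70, 170, (0.546)), (281, 289, 71, 174, (0.501)), (280, 292, 81, 243, (-0.123)), (280, 291, 81, 246, (-0.119)), (279, 292, 84, 255, (-0.165))]
blk 45
[(282, 285, 69, 182, (0.518)), (282, 284, 69, 185, (0.518)), (284, 284, 64, 185, (0.501)), (284, 285, 65, 186, (0.446)), (283, 285, 67, 186, (0.445)), (282, 283, 69, 186, (0.544)), (285, 284, 62, 186, (0.479)), (283, 284, 67, 187, (0.467)), (284, 283, 64, 187, (0.512)), (283, 283, 67, 187, (0.506)), (285, 283, 62, 188, (0.505)), (282,
[... 306 characters left out ...]
, 194, (0.522)), (284, 280, 65, 194, (0.51)), (282, 279, 69, 196, (0.516)), (284, 279, 65, 196, (0.515)), (283, 279, 67, 196, (0.51)), (285, 279, 63, 197, (0.489)), (284, 278, 65, 198, (0.515)), (283, 278, 67, 198, (0.512)), (282, 278, 69, 199, (0.508)), (285, 278, 63, 199, (0.509)), (285, 277, 62, 201, (0.518)), (282, 277, 69, 201, (0.513)), (283, 277, 67, 201, (0.51)), (284, 277, 65, 201, (0.51)), (284, 276, 65, 203, (0.508)), (285, 276, 63, 203, (0.508)), (282, 276, 69, 203, (0.503)), (283, 276, 67, 203, (0.504)), (284, 275, 65, 205, (0.519)), (285, 275, 63, 205, (0.51)), (283, 275, 67, 206, (0.507)), (282, 275, 69, 206, (0.507)), (284, 274, 65, 208, (0.51)), (283, 274, 67, 208, (0.508))]
```

View pics/c9.png

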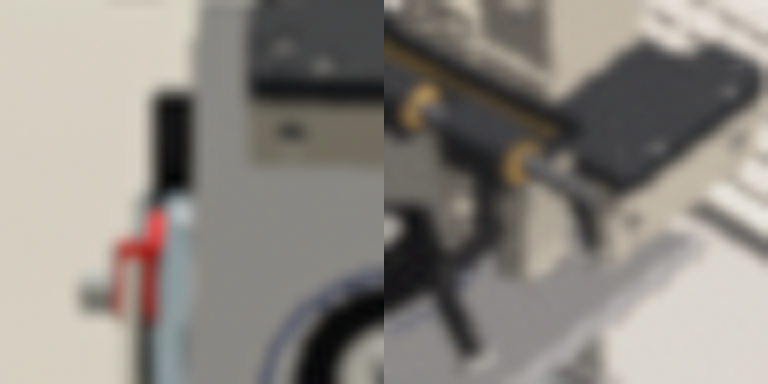

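The side crop shows the pointer's lower end and the red tip nearly meeting at about (282,287). The scene camera's view is blocked by the gripper. I'll average more depth frames for a finer angle comparison.

```bash
cat > fine.py <<'E'
from ang import *
L=[imaging.capture('side') for _ in range(30)];p=np.mean([l[0] for l in L],0)
Z=np.array([l[1] for l in L]);Z[Z==0]=np.nan;z=np.nanmean(Z,0);print('noise',np.nanstd(Z[:,275:292,282]).round(4),np.nanmedian(np.nanstd(Z[:,270:300,280:286],0)).round(4))
C=cal('side')
for u in(280,281,282,283,284):
  ys=np.arange(273,299);xs=np.full(len(ys),u);P=at_d(C,np.c_[xs,ys],z[ys,xs]);x,r_,t=pol(P);a=(P-hg)
  print(u,[(int(y),*p[y,u].astype(int).tolist()[:2],round(1e3*i),round(1e3*j),round(float(k),3)) for y,i,j,k in zip(ys,x,r_,t)])
print(get_state()['tcp_pos'])
E
python3 fine.py
```

```text
noise 0.0049 0.0031
280 [(273, 195, 190, 85, 319, -0.135), (274, 174, 170, 85, 316, -0.139), (275, 166, 162, 84, 313, -0.139), (276, 165, 161, 84, 309, -0.141), (277, 166, 161, 84, 306, -0.142), (278, 166, 161, 84, 302, -0.142), (279, 166, 161, 84, 299, -0.146), (280, 166, 161, 84, 296, -0.147), (281, 166, 161, 83, 292, -0.147), (282, 166, 161, 83, 288, -0.148), (283, 166, 161, 83, 286, -0.151), (284, 164, 159, 83, 284, -0.157), (285, 150, 148, 83, 279, -0.155), (286, 126, 128, 82, 262, -0.114), (287, 121, 119, 81, 259, -0.115), (288, 151, 120, 81, 255, -0.113), (289, 184, 120, 81, 253, -0.118), (290, 194, 114, 81, 249, -0.117), (291, 194, 97, 81, 247, -0.122), (292, 184, 63, 81, 243, -0.122), (293, 161, 36, 72, 163, 0.561), (294, 145, 46, 72, 161, 0.556), (295, 138, 58, 72, 159, 0.56), (296, 139, 61, 72, 157, 0.563), (297, 140, 61, 72, 154, 0.563), (298, 139, 60, 72, 152, 0.567)]
281 [(273, 158, 154, 82, 319, -0.134), (274, 111, 108, 72, 208, 0.5), (275, 90, 88, 72, 206, 0.506), (276, 89, 86, 72, 203, 0.506), (277, 89, 87, 72, 201, 0.504), (278, 90, 87, 71, 199, 0.508), (279, 90, 87
[... 2480 characters left out ...]
 0.514), (279, 21, 21, 65, 196, 0.51), (280, 21, 21, 65, 194, 0.515), (281, 21, 20, 65, 192, 0.513), (282, 19, 19, 64, 189, 0.519), (283, 16, 16, 64, 187, 0.514), (284, 17, 16, 65, 186, 0.482), (285, 46, 50, 65, 186, 0.448), (286, 103, 111, 65, 186, 0.406), (287, 153, 162, 72, 259, -0.113), (288, 176, 184, 71, 253, -0.106), (289, 170, 177, 71, 250, -0.106), (290, 149, 158, 71, 248, -0.112), (291, 137, 149, 71, 245, -0.116), (292, 138, 152, 71, 242, -0.119), (293, 140, 153, 71, 240, -0.123), (294, 141, 154, 71, 236, -0.123), (295, 142, 154, 70, 233, -0.124), (296, 142, 154, 70, 230, -0.126), (297, 142, 154, 70, 227, -0.128), (298, 142, 154, 70, 224, -0.131)]
[0.48872968 0.26893973 0.15047313]
```

The tip profiles meet: the pointer extrapolates to 0.499 rad and the index to 0.501 rad at r = 177 mm. The foot still stands in the ring and the bar is gripped, so I'm handing in.

```bash
python3 -m handwheel '[[1,0,0,0,0],[1,0,0,0,0]]'; python3 -c "
from h import *
q,z,C=shoot('side')
for x in finder.cut_out('side','foot_black')[:3]:
    m=x['region']&(z>0);ys,xs=np.nonzero(m);print(x['p'],x['pixel'],np.median(at_d(C,np.c_[xs,ys],z[m]),0))
print(r.close_job())"
```

```text
time_s: 21.48
tcp_pos: [0.4887, 0.2689, 0.1505]
eef_rot: [-179.8, -0.0, -174.2]
contact_force: [3.8, -9.2, 2.3]
gripper_width: 0.0087
gripper_force: 25.0
0.96 [311.2, 307.5] [0.48229514 0.35092392 0.11526073]
the job is handed in; nothing more can be done
None
```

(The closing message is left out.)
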